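# Open the battery box of the stall lights

## Robot

A 7-joint arm with a two-finger parallel gripper is mounted at the origin on the work surface. World frame = base frame: x ahead of the robot, y to its left, z up, the work surface at z = 0. Lengths are in mm, angles in rad, forces in N, time in s.
With the tool pointing down it reaches from about 350 to 900 mm from the base axis. Payload 8.1 kg.
Tool frame: the origin (TCP) lies at the very end of the fingers, on their centre line; the grasp point (between the pads) lies 19 mm behind it (bot.pinch_z is the distance from the TCP to the grasp point, in mm); z points along the fingers, y is the direction in which the jaws open and shut (so a half turn about z gives the same grasp; the last joint's range is limited). The gripper opens to 92 mm and grips with 3 to 60 N. Pads are 19 mm wide; open, the fingers measure 130 mm over their backs; the gripper's body (75 mm by 190 mm) begins 47 mm behind the grasp point.
Start: joints at [-1.285, 0.434, 0.025, 1.573, -0.012, 1.134, -0.075], TCP at [236.952, 578.356, 226.742] pointing down, gripper open.
Joint ranges: [-2.62, 2.62], [-0.44, 2.09], [-1.27, 1.32], [0.08, 2.57], [-1.32, 4.46], [0.12, 2], [-2.74, 2.74]. Speed limits (rad/s): [2.22, 2.22, 3.01, 3.01, 3.14, 3.14, 3.14].

## Interface

Orientations are given as a rotation vector (axis times angle).
In Python, from workcell import bot, imaging, nets gives the robot as it stands.
- The arm moves only by the tool servo_tool, never from a script. Its argument "series" is a list of rows, each a list of 3 entries, a list of its own where there are three numbers: the shift along the tool's x, y, z in m, then the turn, a rotation vector about the tool's x, y, z in degrees, then the opening, from 0 (shut) to 1 (fully open). A call has 1 to 12 rows; each row is the pose to reach, as a shift and turn from the pose measured when the call began, along the tool's axes at that moment; what a row does not reach only later rows make up. A row lasts 1/10 s, in which the tool goes at most 50 mm and 8.59 degrees, less where a joint would pass 70% of its speed; a pose out of reach is approached as far as the arm can. A call with a gripper value outside its range is refused whole. The fingers move at their own pace and stop on an object; "newtons" is the grip in N (left out, the last holds). Time passes only in rows, so rows that repeat a pose let the fingers close. It gives the time, the measured TCP pose, the force and the opening at its end, in the units of the state.
- bot.get_obs(): the state, without advancing time (a new reading comes with each control period).
- imaging.grab_frame(name): name is "scene" or "top"; returns a dict with "color" (400x640x3 uint8, blue, green, red), "z_map" (400x640 float32, mm along the optical axis (not along the pixel's ray), 0 where there is no reading), "camera_matrix" (3x3 intrinsics, pixels), "R" (3x3) and "t" (3): a world point X has camera coordinates R X + t. Camera axes: x right, y down, z forward; pixel columns grow to the right and rows downward; lengths in mm; the calibration is good to about 2 mm. A picture is of the moment at which its call begins.
- bot.hand_in(): hands the job in, once; it reports no verdict.
Trained networks look in a picture, given as the dict that the camera call returned (one of the last four; its "shot" number tells which), for a name from the list of things; names that differ only in an ending like _2 or _b are one class to them, and where a whole thing is asked for, a point or a joint stands for the part that bears it (a point fixed in the world has none). Each returns a list of dicts, best first, with "score" (0 to 1); they miss things now and then, are a little off and sometimes report something else, mostly with a low value. They report only what shows in the picture. A call takes as long as a camera call. They do not tell look-alikes from the thing itself.
- nets.search_frame(query, picture): "rect" ([left, top, right, bottom] in pixels, round what is visible of it).
The state is a dict: "time": time; "joint_pos": joint angles; "dq": joint speeds; "tau": joint torques, N m; "tool_pos": TCP position; "orientation": TCP orientation; "wrist_force": force on the tool from outside, world axes, zero at the start; "ft_torque": the same for the moment, N m; "width": opening from 0.0 (shut) to 1.0 (fully open).
Only numpy, scipy, OpenCV 4.12 (cv2) and the standard library are available. Lean on these libraries where they do the work, as an engineer would, in place of code of your own. Each camera call takes 0.05 s, during which the arm holds its last target.

## Task

Take the yellow cover off the black battery box of the stall's string lights and set it down (do not drop it) the right way up in the middle of the cork mat, then let go; leave everything else on the counter alone. Its red snap tab is child-resistant: squeeze it inward against the yellow rib and feel for the depth, different on each box, at which that end of the cover will lift (too little or too much stays locked), and never force it, as the plastic is brittle. Keeping the tab pressed, raise that end a little and draw the other end out from under the box's fixed red lip.

Things in the scene. Friction and masses are not known exactly. Their poses are not given: they have to be found in the camera images.
- box: Black open battery box screwed to the counter, blue cells inside; 153 long (x), 100 wide (y). Origin: underside, on the centre line, as built under the cover's origin; x points from the lipped end to the tab end, z up. The cover plate rests at z = 60; the tab-end wall (x 70 to 75) rises to z = 63. The tab end points away from the robot, within 30 deg. Over 20 N between the box and the cover or its tab breaks them.
- lip (a point): Free lower edge of the box's fixed red lip (box x = -65.5, z = 65; lip top z = 68). It overhangs the last 7.5 mm of the cover plate, 2 above it, so the cover cannot rise straight up. With the tab held in, the tab end swings up about the plate's end edge (box x -73, z 60), at most 0.24 rad; at 0.15 to 0.2 rad draw the cover 9 to 16 mm along its own x, then lift.
- cover: Loose yellow cover, about 125 g (85 to 170). Plate 100 wide (y), 3 thick, x -73 (under the lip) to 69 (tab end). Origin: underside of the plate; seated, its axes and x, y are the box's, with 1 mm play along x and y. Two runners below (y +-42.5, x -50 to 55) and the tab's hook reach z = -14: flat on a surface, the origin stands 14 above it. Fixed upright rib: x 28 to 34, 24 wide, up to z = 31.
- rib_face (a point): On the cover: middle of the rib's face that looks away from the tab (cover x = 28, y = 0, z = 20). One finger bears here, pushing to +x of the cover. Axes as the cover's.
- tab_face (a point): Middle of the tab's outer face (cover x = 64 unpressed, y = 0, z = 20); moves with the tab, axes as the cover's. The other finger presses here to -x of the cover. Red blade 24 wide, 4 thick, up to z = 30 (cover). Rib face to tab face: 36 at rest, 21.5 fully in. Fingertips may come down to 66 above the counter (3 over the plate), straddling rib and tab.
- tab (a joint): Travel of the tab towards the rib, m: 0 at rest, 0.0145 at its stop. Spring 1 N to start + 1 N per mm (15.5 N at stop); returns when let go. Child-resistant: its hook rises through a hidden slot only at one depth, anywhere from 3.5 to 11.5 mm, +-1 mm (+-1 more from play). Else it blocks after 2 mm of lift: lower, press deeper, try again. Free once tilted 0.09 rad. Over 24 N breaks it.
- mat: Cork mat lying fixed on the counter, 190 (x) by 150 (y) by 4 thick. Origin: centre of the underside; z up.
- jar_honey: Bystander: amber jar with white lid, 64 across, 95 high. Origin at its foot.
- jar_dark: Bystander: dark brown jar with black lid, 64 across, 95 high. Origin at its foot.
- jar_cream: Bystander: cream jar with black lid, 76 across, 85 high. Origin at its foot.
- bowl: Bystander: white bowl, 80 across, 40 high. Origin at its foot.
- flask: Bystander: blue flask with steel cap and loop, 70 across, 220 high. Origin at its foot.
- spoon: Bystander: spoon lying on the counter, about 200 long. Origin near its middle.
- terminal: Bystander: grey card reader, 150 by 75 by 22. Origin: centre of the underside.
Not all that is in view belongs to the job. Leave any green look-alike of the cover alone.

How it is judged:
By the outcome, as a careful person would: the job done as asked, in the order asked, and still so for the second after the job is handed in, with the robot touching nothing.
It also fails if it takes over 72 s, if anything falls off the work surface, if the arm or the gripper's body presses on something with over 40 N, if the wrist force passes 120 N, or if a joint passes its speed limit or range.

## Working session

There is one attempt and no reset: what is moved stays moved. The work goes in short steps, Python scripts to look and compute and a tool call to move; the robot and the scene stay as the last step left them, time stands still between calls to the robot, and variables do not carry over. Pictures are saved under pics/ and viewed, and the job is handed in when it is done.

Besides the shell and the picture viewer there is one more tool, called after "Request:" as name([rows], argument=value, ...), one row to a line, values as JSON. servo_tool: Moves the arm, as the interface text tells. Its arguments: {"type":"object","properties":{"series":{"type":"array","items":{"type":"array"}},"newtons":{"type":"number"}},"required":["series"]}

```bash
ls; mkdir -p pics
python3 - <<'E'
from workcell import bot, imaging, nets
import cv2
for n in ["scene","top"]:
    p=imaging.grab_frame(n); cv2.imwrite(f"pics/{n}0.png",p["color"])
    print(n,p["R"],p["t"],p["camera_matrix"])
    for q in ["box","cover","tab","mat"]:
        print(q,[(d["rect"],round(d["score"],2)) for d in nets.search_frame(q,p)])
print(bot.get_obs())
E
```

```text
pics
scene [[ 0.54192226  0.84022449 -0.01852227]
 [ 0.49201046 -0.33504703 -0.80353543]
 [-0.68135598  0.42634059 -0.59496868]] [-207.70442717 -178.6146016  1995.88181842] [[503.91398978   0.         322.46818971]
 [  0.         503.91398978 204.76920126]
 [  0.           0.           1.        ]]
box [([257.1, 212.6, 314.6, 266.4], 0.9), ([259.4, 219.1, 311.5, 255.0], 0.3)]
cover [([183.6, 195.9, 231.4, 228.4], 0.64), ([259.6, 216.9, 311.5, 256.6], 0.61)]
tab [([203.8, 260.7, 252.4, 299.7], 0.5)]
mat [([362.2, 184.3, 427.2, 226.4], 0.87)]
top [[ 0.01993634 -0.99968958  0.01494295]
 [-0.99378503 -0.02145131 -0.10922984]
 [ 0.10951648 -0.01267244 -0.9939042 ]] [ -58.77046705  471.05454888 1183.17535448] [[381.45816684   0.         316.45870802]
 [  0.         381.45816684 201.6587774 ]
 [  0.           0.           1.        ]]
box [([349.3, 164.7, 396.0, 218.6], 0.75)]
cover [([385.7, 267.4, 435.6, 320.3], 0.9), ([351.6, 170.3, 392.7, 216.5], 0.78)]
tab []
mat [([211.9, 156.3, 258.4, 219.9], 0.74)]
{'time': 0.5, 'joint_pos': array([-1.28457569,  0.43454288,  0.02500774,  1.57325407, -0.01162293,
        1.13400981, -0.075099  ]), 'dq': array([ 0.00142899, -0.00146003, -0.00056971, -0.00091804,  0.00099601,
        0.00198892, -0.00087184]), 'tau': array([-1.11056004e-03, -6.67139411e+01,  9.82887000e-01, -3.14571977e+01,
       -6.07664371e-02,  3.38561868e-02,  9.77442801e-05]), 'tool_pos': array([236.95204777, 578.31720599, 226.69430875]), 'orientation': array([-6.07071552e-01, -3.08236784e+00,  1.06574695e-04]), 'wrist_force': array([-0.69954968, -0.26100926,  0.70183926]), 'ft_torque': array([-0.03994702,  0.02759573,  0.001961  ]), 'width': 0.9982083187574732}
```

Run:
```python
import cv2
a=cv2.imread("pics/top0.png")
cv2.imwrite("pics/top0c.png",cv2.resize(a[120:340,190:460],None,fx=2.9,fy=2.7,interpolation=cv2.INTER_CUBIC))
a=cv2.imread("pics/scene0.png")
cv2.imwrite("pics/scene0c.png",cv2.resize(a[150:320,160:440],None,fx=2.8,fy=2.8,interpolation=cv2.INTER_CUBIC))
```

```text
(no output)
```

View pics/top0.png

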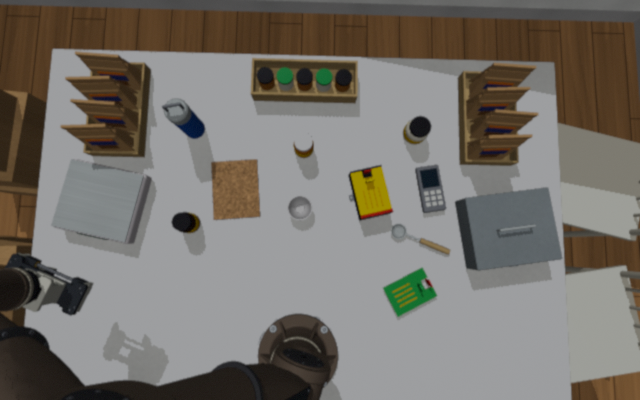

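```bash
sleep 1
```

```text
(no output)
```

View pics/top0c.png

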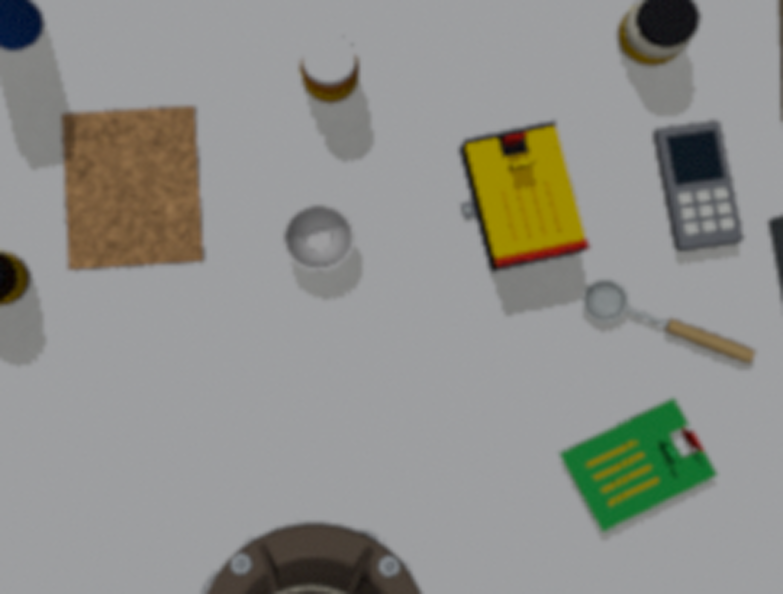

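View pics/scene0c.png

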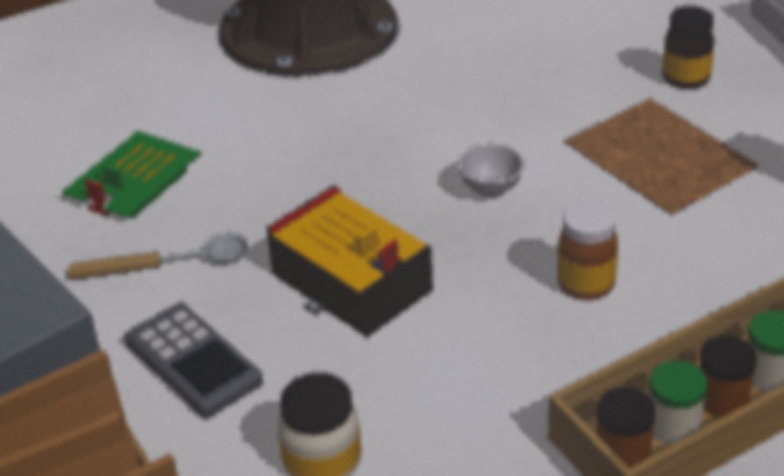

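View pics/scene0.png

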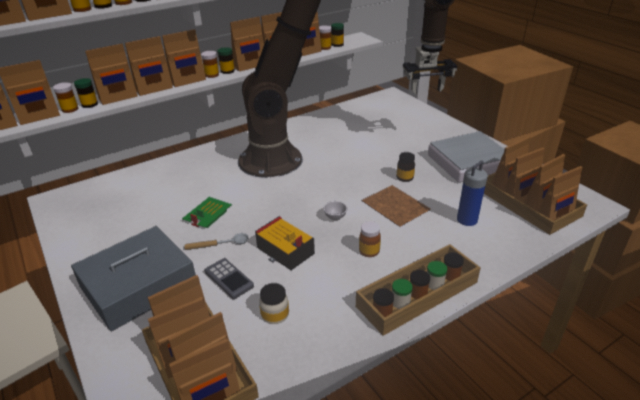

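The top view shows the yellow cover at about (371,192), with the red tab at its upper end and the lip at the lower end. The mat is at (236,190). The green look-alike is at (410,292). I'll measure poses next.

```bash
cat > h.py <<'E'
import numpy as np, cv2
from workcell import bot, imaging, nets
from scipy.spatial.transform import Rotation as Rn
def back(p,uv,z):
    uv=np.atleast_2d(uv).astype(float); K=p["camera_matrix"];R=p["R"];t=np.array(p["t"])
    d=(np.linalg.inv(K)@np.c_[uv,np.ones(len(uv))].T).T@R   # R^T d
    c=-R.T@t
    s=(z-c[2])/d[:,2]
    return c+d*s[:,None]
def proj(p,X):
    X=np.atleast_2d(X); c=X@p["R"].T+p["t"]; q=c@p["camera_matrix"].T
    return q[:,:2]/q[:,2:]
def zpts(p,uv):
    uv=np.atleast_2d(uv).astype(int); zz=p["z_map"][uv[:,1],uv[:,0]]
    K=p["camera_matrix"]; d=(np.linalg.inv(K)@np.c_[uv,np.ones(len(uv))].T).T*zz[:,None]
    return (d-p["t"])@p["R"]
def mask(p,lo,hi,roi):
    h=cv2.cvtColor(p["color"],cv2.COLOR_BGR2HSV); m=cv2.inRange(h,np.array(lo),np.array(hi))
    o=np.zeros_like(m); l,t,r,b=roi; o[t:b,l:r]=m[t:b,l:r]; return o
E
python3 - <<'E'
from h import *
rois={"top":((340,155,405,230),(205,150,265,226)),"scene":((245,205,325,275),(355,180,435,232))}
for n in rois:
    p=imaging.grab_frame(n)
    for nm,roi,z,lo,hi in (("yellow",rois[n][0],63,(20,120,80),(35,255,255)),("red1",rois[n][0],68,(0,130,60),(8,255,255)),("cork",rois[n][1],4,(5,60,60),(22,255,255))):
        m=mask(p,lo,hi,roi); v,u=np.nonzero(m)
        if nm=="red1":
            k,lab,st,ce=cv2.connectedComponentsWithStats(m)
            for i in range(1,k):
                if st[i,4]>4: print(n,"red",st[i],ce[i],back(p,ce[i],68 ).round(1), back(p,ce[i],80).round(1))
            continue
        X=back(p,np.c_[u,v],z); Z=zpts(p,np.c_[u,v]); 
        r=cv2.minAreaRect(X[:,:2].astype(np.float32))
        print(n,nm,len(u),r,"box",cv2.boxPoints(r).round(0).tolist(),"depth z",np.percentile(Z[:,2],[10,50,90]).round(1))
E
```

```text
top yellow 1346 ((507.30072021484375, -213.78981018066406), (136.46060180664062, 100.50997924804688), 14.003162384033203) box [[429.0, -182.0], [453.0, -279.0], [586.0, -246.0], [561.0, -149.0]] depth z [60.5 63.5 66.8]
top red [364 169   7   4  20] [366.7 170.5] [[ 567.9 -202.    68. ]] [[ 565.5 -200.2   80. ]]
top red [360 209  32  10  84] [375.85714286 214.02380952] [[ 433.5 -230.7   68. ]] [[ 432.5 -228.7   80. ]]
top cork 2607 ((510.6981506347656, 214.3090362548828), (186.89993286132812, 146.74688720703125), 5.1000542640686035) box [[411.0, 279.0], [424.0, 133.0], [610.0, 150.0], [597.0, 296.0]] depth z [1.7 4.7 7.8]
scene yellow 820 ((508.19342041015625, -214.94285583496094), (133.10476684570312, 99.81014251708984), 14.373255729675293) box [[431.0, -183.0], [456.0, -280.0], [585.0, -247.0], [560.0, -150.0]] depth z [62.1 64.9 68.3]
scene red [257 217  24  16  53] [268.16981132 224.45283019] [[ 438.5 -233.8   68. ]] [[ 452.3 -240.    80. ]]
scene red [296 237   6   9  39] [298.38461538 241.07692308] [[ 558.7 -196.4   68. ]] [[ 571.  -203.1   80. ]]
scene cork 1377 ((512.3629760742188, 215.6129150390625), (187.00990295410156, 147.89039611816406), 5.050150394439697) box [[413.0, 281.0], [426.0, 134.0], [612.0, 150.0], [599.0, 298.0]] depth z [2.8 5.9 9.3]
```

```bash
cat >> h.py <<'E'
BO=np.array([506.0,-214.8,0]); YAW=14.1
MO=np.array([511.5,215.0,0]); MY=5.1
def cov(c,tilt=0):  # cover pt-> world seated
    return BO+Rn.from_euler('z',YAW,degrees=True).apply(np.array(c,float)+[0,0,60])
def Rdown(yaw): # tool y at yaw, z down
    y=np.array([np.cos(np.radians(yaw)),np.sin(np.radians(yaw)),0]); z=np.array([0,0,-1.]); x=np.cross(y,z)
    return Rn.from_matrix(np.c_[x,y,z])
def rel(pos,rot,o=None):
    o=o or bot.get_obs(); R0=Rn.from_rotvec(o["orientation"])
    s=R0.inv().apply(np.array(pos)-o["tool_pos"])/1000
    t=(R0.inv()*rot).as_rotvec(degrees=True)
    return s.round(4),t.round(2)
E
python3 - <<'E'
from h import *
t=cov([46,0,0]); t[2]=200; print(t)
print(rel([480,150,227],Rdown(40)),rel(t,Rdown(YAW)))
E
```

```text
[ 550.6141127  -203.59370946  200.        ]
(array([-3.873e-01, -3.042e-01, -3.000e-04]), array([ 0.  ,  0.  , 27.72])) (array([-0.5867, -0.6046,  0.0267]), array([ 0.  ,  0.  , 53.62]))
```

Request:
servo_tool([
  [[-0.387,-0.304,0],[0,0,27.7],1],
  [[-0.387,-0.304,0],[0,0,27.7],1],
  [[-0.387,-0.304,0],[0,0,27.7],1],
  [[-0.387,-0.304,0],[0,0,27.7],1],
  [[-0.387,-0.304,0],[0,0,27.7],1],
  [[-0.387,-0.304,0],[0,0,27.7],1],
  [[-0.387,-0.304,0],[0,0,27.7],1],
  [[-0.387,-0.304,0],[0,0,27.7],1],
  [[-0.387,-0.304,0],[0,0,27.7],1],
  [[-0.387,-0.304,0],[0,0,27.7],1],
  [[-0.387,-0.304,0],[0,0,27.7],1],
  [[-0.387,-0.304,0],[0,0,27.7],1],
])

```text
time: 1.8
tool_pos: [480.1, 149.4, 226.8]
orientation: [1.331, 2.846, 0.0]
wrist_force: [-0.5, 0.2, 0.2]
width: 0.999
```

Run:
```python
from h import *
print(bot.get_obs()["joint_pos"].round(2))
t=cov([46,0,0]); t[2]=140; print(rel(t,Rdown(YAW)))
```

```text
[-0.68  0.24  0.33  1.89 -0.09  1.03  0.39]
(array([-0.3162, -0.1722,  0.0868]), array([ 1.000e-02, -1.000e-02,  2.576e+01]))
```

Request:
servo_tool([
  [[-0.316,-0.172,0.02],[0,0,25.8],1],
  [[-0.316,-0.172,0.02],[0,0,25.8],1],
  [[-0.316,-0.172,0.03],[0,0,25.8],1],
  [[-0.316,-0.172,0.04],[0,0,25.8],1],
  [[-0.316,-0.172,0.05],[0,0,25.8],1],
  [[-0.316,-0.172,0.06],[0,0,25.8],1],
  [[-0.316,-0.172,0.087],[0,0,25.8],1],
  [[-0.316,-0.172,0.087],[0,0,25.8],1],
  [[-0.316,-0.172,0.087],[0,0,25.8],1],
  [[-0.316,-0.172,0.087],[0,0,25.8],1],
  [[-0.316,-0.172,0.087],[0,0,25.8],1],
])

```text
time: 2.9
tool_pos: [551.5, -200.9, 140.3]
orientation: [-1.929, -2.479, -0.003]
wrist_force: [-0.2, 0.0, 0.4]
width: 0.999
```

Run:
```python
from h import *
o=bot.get_obs(); print(o["joint_pos"].round(2))
t=cov([46,0,0]); t[2]=68; print(rel(t,Rdown(YAW)))
for n,roi in (("scene",(225,140,345,280)),("top",(320,130,430,240))):
    p=imaging.grab_frame(n); im=p["color"].copy()
    l,t_,r,b=roi; im=cv2.resize(im[t_:b,l:r],None,fx=5,fy=4.2 if n=="scene" else 5,interpolation=cv2.INTER_CUBIC)
    fy=4.2 if n=="scene" else 5
    for c,col in (([28,0,20],(255,0,255)),([64,0,20],(255,255,0)),([-65.5,-50,3],(0,255,0)),([-65.5,50,3],(0,255,0)),([69,-50,3],(0,255,0)),([69,50,3],(0,255,0))):
        q=(proj(p,cov(c))[0]-[l,t_]+.5)*[5,fy]; cv2.circle(im,(int(q[0]),int(q[1])),3,col,-1)
    cv2.imwrite(f"pics/{n}1.png",im)
```

```text
[-0.09  0.49  0.5   1.8  -0.29  0.92  0.78]
(array([-0.0025, -0.0016,  0.0723]), array([ 0.07, -0.07,  0.13]))
```

View pics/scene1.png

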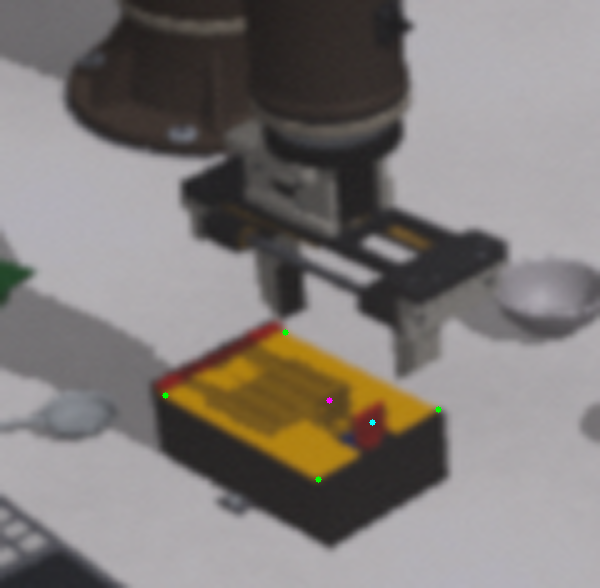

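View pics/top1.png

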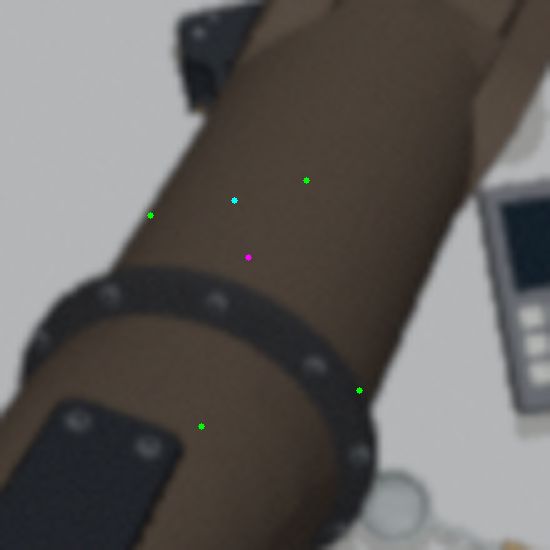

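The projected model points land on the cover's corners, rib and tab in the scene view. I'm descending to 69 mm.

Request:
servo_tool([
  [[-0.0025,-0.0016,0.02],[0,0,0],0.8],
  [[-0.0025,-0.0016,0.04],[0,0,0],0.7],
  [[-0.0025,-0.0016,0.055],[0,0,0],0.6],
  [[-0.0025,-0.0016,0.065],[0,0,0],0.55],
  [[-0.0025,-0.0016,0.0713],[0,0,0],0.5],
  [[-0.0025,-0.0016,0.0713],[0,0,0],0.5],
  [[-0.0025,-0.0016,0.0713],[0,0,0],0.5],
  [[-0.0025,-0.0016,0.0713],[0,0,0],0.5],
], newtons=15)

```text
time: 3.8
tool_pos: [551.1, -204.3, 69.9]
orientation: [1.928, 2.478, 0.003]
wrist_force: [0.9, -0.1, 0.8]
width: 0.499
```

Run:
```python
from h import *
o=bot.get_obs(); print(o["tool_pos"],o["width"]*92,o["wrist_force"])
t=cov([46,0,0]); t[2]=68; print(rel(t,Rdown(YAW)))
for n,roi in (("scene",(235,160,335,280)),):
    p=imaging.grab_frame(n); im=p["color"].copy()
    l,t_,r,b=roi; cv2.imwrite(f"pics/{n}2.png",cv2.resize(im[t_:b,l:r],None,fx=5,fy=5,interpolation=cv2.INTER_CUBIC))
```

```text
[ 551.14376531 -204.27525187   69.93359619] 45.92596493412888 [ 0.86491796 -0.13372365  0.83538605]
(array([ 0.0008, -0.0004,  0.0019]), array([ 0.16, -0.  ,  0.12]))
```

View pics/scene2.png

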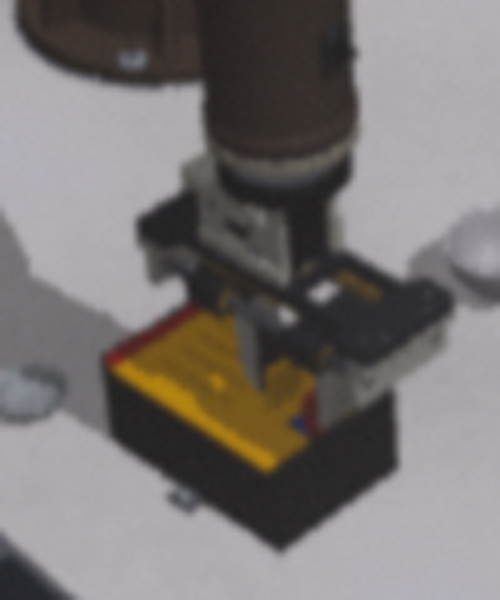

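The fingers straddle the rib and tab, with the far finger just outside the red tab at about (315,405). Next I'll close slowly while watching force.

Request:
servo_tool([
  [[0.0008,-0.0004,0.002],[0,0,0],0.45],
  [[0.0008,-0.0004,0.002],[0,0,0],0.41],
  [[0.0008,-0.0004,0.002],[0,0,0],0.4],
  [[0.0008,-0.0004,0.002],[0,0,0],0.39],
  [[0.0008,-0.0004,0.002],[0,0,0],0.39],
], newtons=15)

```text
time: 4.35
tool_pos: [550.5, -203.6, 67.9]
orientation: [1.928, 2.478, 0.003]
wrist_force: [-0.3, -0.7, 1.0]
width: 0.39
```

```bash
cat >> h.py <<'E'
def st():
    o=bot.get_obs(); f=Rn.from_euler('z',-YAW,degrees=True).apply(o["wrist_force"])
    print("t",round(o["time"],2),"gap",round(o["width"]*92,2),"F(box axes)",f.round(2),"M",o["ft_torque"].round(2))
    R=Rn.from_rotvec(o["orientation"])
    c=Rn.from_euler('z',-YAW,degrees=True).apply(o["tool_pos"]-BO); print("tcp in box",c.round(2), "tilt/rel rot",(Rdown(YAW).inv()*R).as_rotvec(degrees=True).round(2))
    return o
E
python3 -c "
from h import *; st()"
```

```text
t 4.35 gap 35.85 F(box axes) [-0.47 -0.58  0.99] M [-0.09  0.06  0.01]
tcp in box [4.592e+01 5.000e-02 6.791e+01] tilt/rel rot [-0.15  0.   -0.12]
```

Request:
servo_tool([
  [[0,-0.0005,0],[0,0,0],0.38],
  [[0,-0.001,0],[0,0,0],0.37],
  [[0,-0.0015,0],[0,0,0],0.36],
  [[0,-0.002,0],[0,0,0],0.348],
  [[0,-0.002,0],[0,0,0],0.348],
  [[0,-0.002,0],[0,0,0],0.348],
], newtons=15)

```text
time: 4.95
tool_pos: [548.5, -204.1, 67.9]
orientation: [1.929, 2.478, 0.003]
wrist_force: [0.1, -0.3, 0.5]
width: 0.353
```

```bash
python3 -c "
from h import *; st()"
```

```text
t 4.95 gap 32.49 F(box axes) [ 0.07 -0.28  0.53] M [-0.05  0.07 -0.05]
tcp in box [4.378e+01 3.000e-02 6.794e+01] tilt/rel rot [-0.15  0.01 -0.11]
```

Request:
servo_tool([
  [[0,0,-0.001],[-0.4,0,0],0.348],
  [[0,-0.0001,-0.002],[-0.9,0,0],0.348],
  [[0,-0.0002,-0.003],[-1.4,0,0],0.348],
  [[0,-0.0002,-0.003],[-1.4,0,0],0.348],
  [[0,-0.0002,-0.003],[-1.4,0,0],0.348],
], newtons=15)

```text
time: 5.45
tool_pos: [548.3, -203.9, 70.7]
orientation: [1.919, 2.466, 0.034]
wrist_force: [4.5, -0.3, -7.8]
width: 0.348
```

```bash
python3 -c "
from h import *; st()"
```

```text
t 5.45 gap 32.05 F(box axes) [ 4.31 -1.36 -7.83] M [-0.11 -0.52 -0.05]
tcp in box [43.7   0.21 70.73] tilt/rel rot [-1.55  0.02 -0.12]
```

Blocked at d≈4 (-7.8 N). I'll lower, press to about 5.5 mm and try again.

Request:
servo_tool([
  [[0,0,0.0015],[0.7,0,0],0.348],
  [[0,0.0002,0.0028],[1.4,0,0],0.348],
  [[0,-0.0003,0.0028],[1.4,0,0],0.338],
  [[0,-0.0006,0.0028],[1.4,0,0],0.332],
  [[0,-0.0006,0.0028],[1.4,0,0],0.331],
  [[0,-0.0006,0.0028],[1.4,0,0],0.331],
], newtons=15)

```text
time: 6.05
tool_pos: [547.6, -204.4, 68.3]
orientation: [1.929, 2.478, 0.003]
wrist_force: [-2.6, 0.4, 5.2]
width: 0.331
```

```bash
python3 -c "
from h import *; st()"
```

```text
t 6.05 gap 30.46 F(box axes) [-2.45  1.    5.18] M [-0.04  0.64  0.05]
tcp in box [ 4.290e+01 -6.000e-02  6.828e+01] tilt/rel rot [-0.13  0.01 -0.1 ]
```

Request:
servo_tool([
  [[0,0,-0.001],[-0.4,0,0],0.331],
  [[0,-0.0001,-0.002],[-0.9,0,0],0.331],
  [[0,-0.0002,-0.003],[-1.4,0,0],0.331],
  [[0,-0.0002,-0.003],[-1.4,0,0],0.331],
  [[0,-0.0002,-0.003],[-1.4,0,0],0.331],
], newtons=15)

```text
time: 6.55
tool_pos: [547.6, -204.2, 70.9]
orientation: [1.919, 2.466, 0.033]
wrist_force: [4.1, 0.4, -11.9]
width: 0.332
```

```bash
python3 -c "
from h import *; st()"
```

```text
t 6.55 gap 30.56 F(box axes) [  4.06  -0.62 -11.9 ] M [-0.23 -0.81 -0.02]
tcp in box [42.89  0.14 70.89] tilt/rel rot [-1.53  0.01 -0.12]
```

Blocked again (-12 N). Next try is d≈7, with a gentler lift.

Request:
servo_tool([
  [[0,0,0.0015],[0.7,0,0],0.331],
  [[0,0.0002,0.0026],[1.4,0,0],0.331],
  [[0,-0.0003,0.0026],[1.4,0,0],0.322],
  [[0,-0.0006,0.0026],[1.4,0,0],0.316],
  [[0,-0.0006,0.0026],[1.4,0,0],0.315],
  [[0,-0.0006,0.0026],[1.4,0,0],0.315],
], newtons=15)

```text
time: 7.15
tool_pos: [546.9, -204.6, 68.7]
orientation: [1.929, 2.478, 0.003]
wrist_force: [-2.6, -0.0, 5.8]
width: 0.316
```

```bash
python3 -c "
from h import *; st()"
```

```text
t 7.15 gap 29.07 F(box axes) [-2.55  0.6   5.79] M [-0.    0.68  0.02]
tcp in box [ 4.217e+01 -5.000e-02  6.872e+01] tilt/rel rot [-0.13  0.01 -0.11]
```

Request:
servo_tool([
  [[0,0,-0.001],[-0.4,0,0],0.315],
  [[0,-0.0001,-0.002],[-0.9,0,0],0.315],
  [[0,-0.0002,-0.0027],[-1.4,0,0],0.315],
  [[0,-0.0002,-0.0027],[-1.4,0,0],0.315],
  [[0,-0.0002,-0.0027],[-1.4,0,0],0.315],
], newtons=15)

```text
time: 7.65
tool_pos: [546.7, -204.5, 71.1]
orientation: [1.92, 2.466, 0.033]
wrist_force: [4.3, -1.8, -9.7]
width: 0.318
```

```bash
python3 -c "
from h import *; st()"
```

```text
t 7.65 gap 29.25 F(box axes) [ 3.76 -2.82 -9.74] M [-0.33 -0.53 -0.01]
tcp in box [4.196e+01 4.000e-02 7.105e+01] tilt/rel rot [-1.52  0.02 -0.11]
```

Still blocked. Next is d≈8.4.

Request:
servo_tool([
  [[0,0,0.0015],[0.7,0,0],0.315],
  [[0,0.0002,0.0024],[1.4,0,0],0.315],
  [[0,-0.0003,0.0024],[1.4,0,0],0.308],
  [[0,-0.0006,0.0024],[1.4,0,0],0.302],
  [[0,-0.0006,0.0024],[1.4,0,0],0.3],
  [[0,-0.0006,0.0024],[1.4,0,0],0.3],
], newtons=15)

```text
time: 8.25
tool_pos: [546.2, -204.7, 68.7]
orientation: [1.929, 2.478, 0.003]
wrist_force: [0.0, -0.5, -0.8]
width: 0.3
```

```bash
python3 -c "
from h import *; st()"
```

```text
t 8.25 gap 27.58 F(box axes) [-0.08 -0.49 -0.79] M [-0.02 -0.03  0.05]
tcp in box [4.142e+01 1.000e-02 6.874e+01] tilt/rel rot [-0.13  0.01 -0.1 ]
```

Request:
servo_tool([
  [[0,0,-0.001],[-0.4,0,0],0.3],
  [[0,-0.0001,-0.002],[-0.9,0,0],0.3],
  [[0,-0.0002,-0.0027],[-1.4,0,0],0.3],
  [[0,-0.0002,-0.0027],[-1.4,0,0],0.3],
  [[0,-0.0002,-0.0027],[-1.4,0,0],0.3],
], newtons=15)

```text
time: 8.75
tool_pos: [545.9, -204.8, 71.6]
orientation: [1.92, 2.466, 0.033]
wrist_force: [0.5, 0.4, -1.3]
width: 0.3
```

```bash
python3 -c "
from h import *; st()"
```

```text
t 8.75 gap 27.62 F(box axes) [ 0.63  0.27 -1.31] M [-0.06  0.05  0.02]
tcp in box [ 4.114e+01 -3.000e-02  7.156e+01] tilt/rel rot [-1.54  0.02 -0.09]
```

The lift is free at d≈8.4 (-1.3 N). Now computing the arc and the draw.

```bash
cat >> h.py <<'E'
def arc(tcp0,th,draw=0,lift=0,piv=(-73,60)):
    # tcp0: box (x,y,z) when seated; returns world pos, rot
    r=np.array([tcp0[0]-piv[0],0,tcp0[2]-piv[1]])+[draw,0,0]
    c,s=np.cos(th),np.sin(th)
    b=np.array([piv[0]+c*r[0]-s*r[2],tcp0[1],piv[1]+s*r[0]+c*r[2]+lift])
    return BO+Rn.from_euler('z',YAW,degrees=True).apply(b), Rdown(YAW)*Rn.from_rotvec([-th,0,0])
E
python3 - <<'E'
from h import *
st()
for th in (.04,.06,.08,.1,.12,.145,.17): print(th,*rel(*arc((41.4,0,68.7),th)))
E
```

```text
t 8.75 gap 27.62 F(box axes) [ 0.63  0.27 -1.31] M [-0.06  0.05  0.02]
tcp in box [ 4.114e+01 -3.000e-02  7.156e+01] tilt/rel rot [-1.54  0.02 -0.09]
0.04 [ 0.     -0.0001 -0.0017] [-0.75 -0.02  0.09]
0.06 [ 0.     -0.0004 -0.004 ] [-1.9  -0.02  0.09]
0.08 [ 0.     -0.0006 -0.0063] [-3.04 -0.02  0.09]
0.1 [ 0.     -0.0009 -0.0085] [-4.19 -0.02  0.09]
0.12 [ 0.     -0.0013 -0.0108] [-5.34 -0.02  0.09]
0.145 [ 0.     -0.0018 -0.0136] [-6.77 -0.02  0.09]
0.17 [ 0.     -0.0024 -0.0164] [-8.2  -0.02  0.09]
```

Request:
servo_tool([
  [[0,-0.0001,-0.0017],[-0.75,0,0],0.3],
  [[0,-0.0002,-0.0028],[-1.3,0,0],0.3],
  [[0,-0.0004,-0.004],[-1.9,0,0],0.3],
  [[0,-0.0005,-0.005],[-2.4,0,0],0.3],
  [[0,-0.0005,-0.005],[-2.4,0,0],0.3],
], newtons=15)

```text
time: 9.25
tool_pos: [545.2, -205.2, 76.8]
orientation: [1.904, 2.444, 0.085]
wrist_force: [0.7, 0.9, -0.3]
width: 0.3
```

Run:
```python
from h import *
st()
for th in (.08,.1,.12,.145,.17): print(th,*rel(*arc((41.4,0,68.7),th)))
```

```text
t 9.25 gap 27.57 F(box axes) [ 0.93  0.74 -0.25] M [-0.06  0.07 -0.03]
tcp in box [40.32 -0.26 76.83] tilt/rel rot [-3.99  0.01 -0.05]
0.08 [ 0.0003  0.0001 -0.001 ] [-0.59 -0.01  0.05]
0.1 [ 0.0003 -0.0001 -0.0033] [-1.74 -0.01  0.05]
0.12 [ 0.0003 -0.0004 -0.0055] [-2.89 -0.01  0.05]
0.145 [ 0.0003 -0.0008 -0.0084] [-4.32 -0.02  0.05]
0.17 [ 0.0003 -0.0013 -0.0112] [-5.75 -0.02  0.05]
```

Run:
```python
from h import *
for n,roi in (("scene",(235,160,335,280)),):
    p=imaging.grab_frame(n); im=p["color"].copy()
    l,t_,r,b=roi; cv2.imwrite(f"pics/{n}3.png",cv2.resize(im[t_:b,l:r],None,fx=5,fy=5,interpolation=cv2.INTER_CUBIC))
```

```text
(no output)
```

View pics/scene3.png

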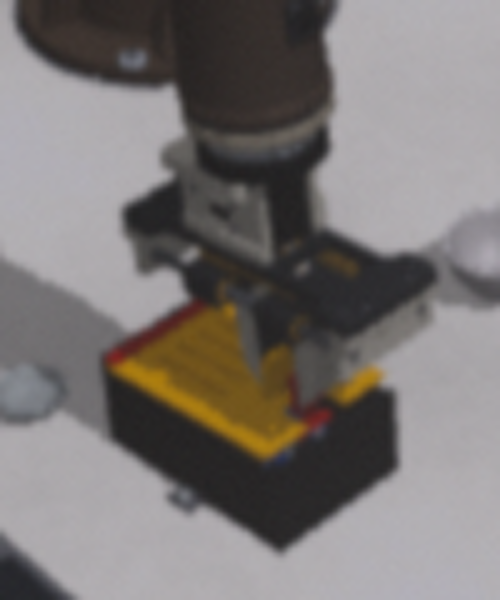

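The tab end has lifted clear: blue cells show under the plate at (285,455) and (320,430). Continuing to 0.17 rad.

Request:
servo_tool([
  [[0,0,-0.001],[-0.6,0,0],0.3],
  [[0,0,-0.0022],[-1.2,0,0],0.3],
  [[0,-0.0001,-0.0033],[-1.75,0,0],0.3],
  [[0,-0.0004,-0.0055],[-2.9,0,0],0.3],
  [[0,-0.0008,-0.0084],[-4.3,0,0],0.3],
  [[0,-0.0013,-0.0112],[-5.75,0,0],0.3],
  [[0,-0.0013,-0.0112],[-5.75,0,0],0.3],
], newtons=15)

```text
time: 10.0
tool_pos: [543.1, -206.2, 88.6]
orientation: [1.863, 2.388, 0.206]
wrist_force: [2.2, 0.3, -2.2]
width: 0.302
```

Run:
```python
from h import *
st()
for d in (0,4,8,12): print(d,*rel(*arc((41.4,0,68.7),.17,d,.5)))
```

```text
t 10.0 gap 27.81 F(box axes) [ 2.25 -0.24 -2.17] M [-0.1  -0.11 -0.01]
tcp in box [38.06 -0.65 88.65] tilt/rel rot [-9.87 -0.    0.02]
0 [0.0006 0.0002 0.0003] [ 0.13  0.   -0.02]
4 [0.0007 0.0042 0.0003] [ 0.13  0.   -0.02]
8 [0.0007 0.0082 0.0003] [ 0.13  0.   -0.02]
12 [0.0007 0.0122 0.0003] [ 0.13  0.   -0.02]
```

Request:
servo_tool([
  [[0,0.002,0],[0,0,0],0.3],
  [[0,0.004,0],[0,0,0],0.3],
  [[0,0.006,0],[0,0,0],0.3],
  [[0,0.008,0],[0,0,0],0.3],
  [[0,0.01,0],[0,0,0],0.3],
  [[0,0.0125,0],[0,0,0],0.3],
  [[0,0.0125,0],[0,0,0],0.3],
], newtons=15)

```text
time: 10.7
tool_pos: [555.5, -202.9, 90.8]
orientation: [1.862, 2.388, 0.206]
wrist_force: [0.2, 0.6, -1.4]
width: 0.299
```

Run:
```python
from h import *
st()
for n,roi in (("scene",(235,160,335,280)),):
    p=imaging.grab_frame(n); im=p["color"].copy()
    l,t_,r,b=roi; cv2.imwrite(f"pics/{n}4.png",cv2.resize(im[t_:b,l:r],None,fx=5,fy=5,interpolation=cv2.INTER_CUBIC))
```

```text
t 10.7 gap 27.54 F(box axes) [ 0.31  0.58 -1.43] M [-0.08  0.24  0.  ]
tcp in box [50.87 -0.56 90.79] tilt/rel rot [-9.88 -0.01 -0.01]
```

View pics/scene4.png

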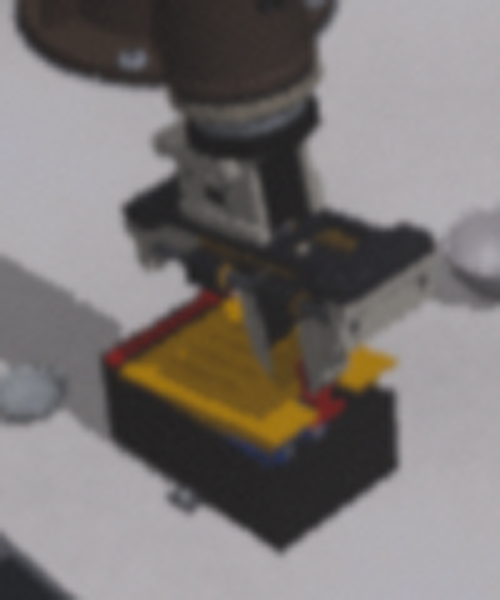

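The cover is drawn out by about 12.8 mm and a clear gap shows beside the lip. Next I'll squeeze firmer and lift.

Run:
```python
from h import *
o=bot.get_obs()
R=Rn.from_rotvec(o["orientation"])
for dz in (10,30,60): print(dz,*rel(o["tool_pos"]+[0,0,dz],R))
```

```text
10 [-0.      0.0017 -0.0099] [0. 0. 0.]
30 [-0.      0.0051 -0.0296] [0. 0. 0.]
60 [-0.      0.0103 -0.0591] [0. 0. 0.]
```

Request:
servo_tool([
  [[0,-0.001,0],[0,0,0],0.28],
  [[0,-0.002,0],[0,0,0],0.26],
  [[0,-0.002,0],[0,0,0],0.255],
  [[0,-0.0015,-0.003],[0,0,0],0.255],
  [[0,-0.001,-0.006],[0,0,0],0.255],
  [[0,0,-0.011],[0,0,0],0.255],
  [[0,0.001,-0.018],[0,0,0],0.255],
  [[0,0.003,-0.028],[0,0,0],0.255],
  [[0,0.005,-0.04],[0,0,0],0.255],
  [[0,0.008,-0.055],[0,0,0],0.255],
  [[0,0.008,-0.055],[0,0,0],0.255],
], newtons=16)

```text
time: 11.85
tool_pos: [555.2, -204.0, 149.1]
orientation: [1.86, 2.385, 0.208]
wrist_force: [0.0, -0.6, -1.1]
width: 0.256
```

Run:
```python
from h import *
st()
for n,roi in (("scene",(235,120,335,280)),):
    p=imaging.grab_frame(n); im=p["color"].copy()
    l,t_,r,b=roi; cv2.imwrite(f"pics/{n}5.png",cv2.resize(im[t_:b,l:r],None,fx=3.7,fy=3.7,interpolation=cv2.INTER_CUBIC))
```

```text
t 11.85 gap 23.6 F(box axes) [-0.12 -0.54 -1.06] M [-0.14  0.2  -0.02]
tcp in box [ 50.34  -1.54 149.06] tilt/rel rot [-1.008e+01 -1.300e-01 -1.000e-02]
```

View pics/scene5.png

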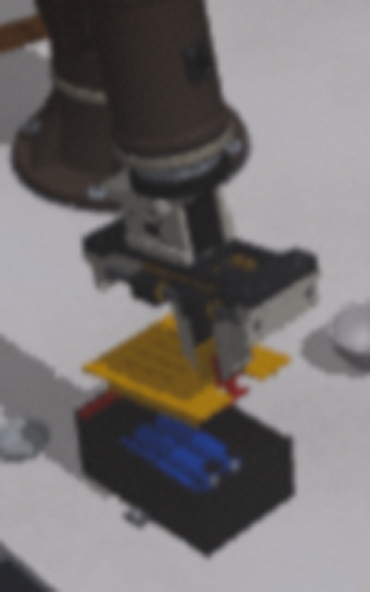

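The cover is clear of the box and held, and the cells are exposed. Next I'll raise, level and carry it to the mat.

```bash
cat >> h.py <<'E'
def place(z0,gx=39.8,gz=8.7,dx=0,dy=0):
    # tcp pose so that cover origin at mat centre, height z0 (origin)
    p=MO+Rn.from_euler('z',MY,degrees=True).apply([gx+dx,dy,0]); p[2]=z0+gz
    return p,Rdown(MY)
E
python3 - <<'E'
from h import *
o=bot.get_obs()
print(rel([550,-150,185],Rdown(YAW))); p,R=place(0); p[2]=185; print(rel(p,R),p)
E
```

```text
(array([ 0.0531,  0.0149, -0.0352]), array([10.01,  0.08,  0.02]))
(array([ 0.4103,  0.1046, -0.0199]), array([10.  , -0.71,  9.  ])) [551.1424344  218.53799302 185.        ]
```

Request:
servo_tool([
  [[0.005,0.003,-0.015],[1.5,0,0],0.255],
  [[0.015,0.007,-0.028],[4,0,0.5],0.255],
  [[0.035,0.012,-0.034],[7,0,1],0.255],
  [[0.06,0.018,-0.034],[10,0,1.5],0.255],
  [[0.09,0.025,-0.033],[10,0,2],0.255],
  [[0.125,0.034,-0.032],[10,-0.2,3],0.255],
  [[0.16,0.042,-0.03],[10,-0.3,4],0.255],
  [[0.195,0.051,-0.029],[10,-0.4,5],0.255],
  [[0.23,0.06,-0.027],[10,-0.5,6],0.255],
  [[0.265,0.068,-0.026],[10,-0.5,7],0.255],
  [[0.3,0.077,-0.025],[10,-0.6,8],0.255],
  [[0.33,0.085,-0.023],[10,-0.7,9],0.255],
])

```text
time: 13.1
tool_pos: [550.9, 138.1, 184.3]
orientation: [-2.119, -2.318, 0.0]
wrist_force: [0.3, 0.5, -0.9]
width: 0.255
```

Run:
```python
from h import *
st()
p,R=place(0); p[2]=130; print(rel(p,R),p)
```

```text
t 13.1 gap 23.49 F(box axes) [ 0.44  0.44 -0.89] M [-0.11 -0.03  0.12]
tcp in box [129.49 331.32 184.29] tilt/rel rot [0.04 0.03 8.97]
(array([0.0801, 0.0075, 0.0543]), array([-0.04, -0.03,  0.03])) [551.1424344  218.53799302 130.        ]
```

Request:
servo_tool([
  [[0.025,0.002,0.005],[0,0,0],0.255],
  [[0.05,0.005,0.02],[0,0,0],0.255],
  [[0.07,0.007,0.035],[0,0,0],0.255],
  [[0.08,0.0075,0.05],[0,0,0],0.255],
  [[0.08,0.0075,0.0543],[0,0,0],0.255],
  [[0.08,0.0075,0.0543],[0,0,0],0.255],
  [[0.08,0.0075,0.0543],[0,0,0],0.255],
])

```text
time: 13.8
tool_pos: [551.7, 216.7, 130.4]
orientation: [-2.123, -2.316, 0.0]
wrist_force: [1.1, -0.5, -1.8]
width: 0.257
```

Run:
```python
from h import *
o=st()
p=imaging.grab_frame("scene")
m=mask(p,(20,120,60),(35,255,255),(340,120,460,235)); v,u=np.nonzero(m)
Z=zpts(p,np.c_[u,v]); ok=(Z[:,2]>90)&(Z[:,2]<170); Z=Z[ok]
# plane fit robust
for _ in range(5):
    A=np.c_[Z[:,:2]-Z[:,:2].mean(0),np.ones(len(Z))]; c=np.linalg.lstsq(A,Z[:,2],rcond=None)[0]; r=Z[:,2]-A@c; Z=Z[abs(r)<max(2*r.std(),4)]
print(len(Z),c,Z.mean(0)); 
a=np.radians(MY); print("slope along cover x",c[0]*np.cos(a)+c[1]*np.sin(a),"y",-c[0]*np.sin(a)+c[1]*np.cos(a))
top=120.0+4.3
X=back(p,np.c_[u,v],124.3); print(cv2.minAreaRect(X[:,:2].astype(np.float32)))
im=p["color"].copy()
Rz=Rn.from_euler('z',MY,degrees=True)
g=[0,0,0]
im2=cv2.resize(im[100:240,330:470],None,fx=4,fy=4,interpolation=cv2.INTER_CUBIC)
for cx,cy in ((-73,-50),(-73,50),(69,-50),(69,50)):
    w=MO+Rz.apply([cx,cy,121.3+3]); q=(proj(p,w)[0]-[330,100]+.5)*4; cv2.circle(im2,(int(q[0]),int(q[1])),3,(255,0,255),-1)
cv2.imwrite("pics/scene6.png",im2)
```

```text
t 13.8 gap 23.66 F(box axes) [ 0.92 -0.73 -1.75] M [-0.07 -0.   -0.  ]
tcp in box [149.47 407.32 130.42] tilt/rel rot [ 0.01 -0.01  9.1 ]
329 [ 7.61047428e-04 -4.14812884e-04  1.26697016e+02] [508.2068928  200.47186643 126.6970159 ]
slope along cover x 0.0007211599912400206 y -0.0004808234424679621
((509.0826416015625, 211.494384765625), (137.80538940429688, 101.9266586303711), 5.017581939697266)
```

View pics/scene6.png

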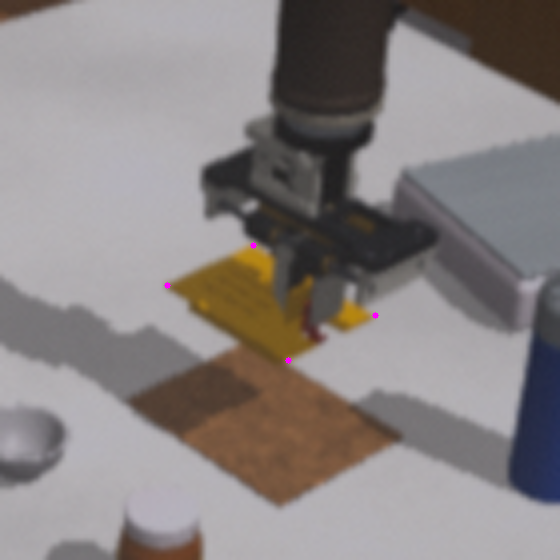

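The cover is level (slope under 0.001) and matches the prediction to within about 2 mm. Descending.

Run:
```python
from h import *
p,R=place(0); p[2]=31; print(rel(p,R),p)
```

```text
(array([ 0.0017, -0.0006,  0.0997]), array([ 0.02, -0.01, -0.1 ])) [551.1424344  218.53799302  31.        ]
```

Request:
servo_tool([
  [[0.0017,0,0.015],[0,0,0],0.255],
  [[0.0017,0,0.035],[0,0,0],0.255],
  [[0.0017,0,0.055],[0,0,0],0.255],
  [[0.0017,0,0.072],[0,0,0],0.255],
  [[0.0017,0,0.085],[0,0,0],0.255],
  [[0.0017,0,0.093],[0,0,0],0.255],
  [[0.0017,0,0.098],[0,0,0],0.255],
  [[0.0017,0,0.099],[0,0,0],0.255],
  [[0.0017,0,0.099],[0,0,0],0.255],
])

```text
time: 14.75
tool_pos: [552.1, 218.7, 32.0]
orientation: [2.122, 2.316, 0.002]
wrist_force: [-0.5, -0.2, -0.7]
width: 0.255
```

```bash
python3 -c "
from h import *
o=st(); print(o['tool_pos'])"
```

```text
t 14.75 gap 23.47 F(box axes) [-0.58 -0.07 -0.74] M [-0.06 -0.01 -0.07]
tcp in box [150.31 409.21  32.04] tilt/rel rot [-0.05  0.02  9.11]
[552.09296442 218.69840272  32.03899933]
```

Request:
servo_tool([
  [[0,-0.0005,0.0015],[0,0,0],0.255],
  [[0,-0.0005,0.003],[0,0,0],0.255],
  [[0,-0.0005,0.004],[0,0,0],0.255],
  [[0,-0.0005,0.0045],[0,0,0],0.255],
  [[0,-0.0005,0.0045],[0,0,0],0.255],
])

```text
time: 15.25
tool_pos: [551.6, 218.7, 27.5]
orientation: [2.122, 2.316, 0.002]
wrist_force: [-0.8, -0.3, -2.0]
width: 0.259
```

```bash
python3 -c "
from h import *
o=st(); print(o['tool_pos'])"
```

```text
t 15.25 gap 23.79 F(box axes) [-0.83 -0.06 -2.  ] M [-0.01  0.04  0.01]
tcp in box [149.83 409.31  27.54] tilt/rel rot [-0.06  0.02  9.1 ]
[551.60444794 218.67690563  27.53779044]
```

Not in contact yet, so I'll go down in half-millimetre steps.

Request:
servo_tool([
  [[0,0,0.0005],[0,0,0],0.255],
  [[0,0,0.001],[0,0,0],0.255],
  [[0,0,0.001],[0,0,0],0.255],
])

```text
time: 15.55
tool_pos: [551.7, 218.7, 26.9]
orientation: [2.122, 2.316, 0.002]
wrist_force: [-2.0, -0.2, 4.2]
width: 0.256
```

```bash
python3 -c "
from h import *
o=st(); print(o['tool_pos'])"
```

```text
t 15.55 gap 23.59 F(box axes) [-2.01  0.31  4.23] M [-0.23  0.41  0.02]
tcp in box [149.88 409.3   26.92] tilt/rel rot [-0.06  0.04  9.11]
[551.65060232 218.68557011  26.91832118]
```

Request:
servo_tool([
  [[0,0,0.0005],[0,0,0],0.255],
  [[0,0,0.0008],[0,0,0],0.255],
  [[0,0,0.0008],[0,0,0],0.255],
])

```text
time: 15.85
tool_pos: [551.7, 218.7, 26.9]
orientation: [-2.123, -2.316, -0.003]
wrist_force: [-3.7, -0.9, 10.2]
width: 0.258
```

```bash
python3 -c "
from h import *
o=st(); print(o['tool_pos'])"
```

```text
t 15.85 gap 23.73 F(box axes) [-3.77  0.05 10.23] M [-0.34  0.88 -0.01]
tcp in box [149.95 409.29  26.9 ] tilt/rel rot [-0.07  0.07  9.12]
[551.72601534 218.69468401  26.90068138]
```

Contact is firm at z=26.9, so the cover is down. I'll relax the push and open while following the rib finger, so the spring doesn't shift the cover.

Request:
servo_tool([
  [[0,0,-0.0001],[0,0,0],0.257],
  [[0,0.0007,-0.0001],[0,0,0],0.273],
  [[0,0.0015,-0.0001],[0,0,0],0.29],
  [[0,0.0023,-0.0001],[0,0,0],0.308],
  [[0,0.0032,-0.0001],[0,0,0],0.326],
  [[0,0.004,-0.0001],[0,0,0],0.345],
  [[0,0.0049,-0.0001],[0,0,0],0.365],
  [[0,0.0058,-0.0001],[0,0,0],0.384],
  [[0,0.0063,-0.0001],[0,0,0],0.41],
  [[0,0.0063,-0.0001],[0,0,0],0.45],
  [[0,0.0063,-0.0001],[0,0,0],0.55],
  [[0,0.0063,-0.0001],[0,0,0],0.55],
])

```text
time: 17.05
tool_pos: [558.0, 219.2, 27.0]
orientation: [-2.123, -2.316, -0.003]
wrist_force: [-0.2, -1.4, 0.1]
width: 0.539
```

```bash
python3 -c "
from h import *
o=st(); print(o['tool_pos'])"
```

```text
t 17.05 gap 49.61 F(box axes) [-0.57 -1.31  0.08] M [-0.09  0.08 -0.07]
tcp in box [156.16 408.27  26.97] tilt/rel rot [-0.07  0.06  9.12]
[557.99494064 219.21515521  26.97384484]
```

Released. Next I'll rise straight up and move sideways, out of the cameras' view.

Request:
servo_tool([
  [[0,0,-0.01],[0,0,0],0.6],
  [[0,0,-0.03],[0,0,0],0.6],
  [[0,0,-0.06],[0,0,0],0.6],
  [[0,0,-0.1],[0,0,0],0.6],
  [[0,0,-0.15],[0,0,0],0.6],
  [[-0.03,-0.01,-0.18],[0,0,0],0.6],
  [[-0.07,-0.03,-0.2],[0,0,0],0.6],
  [[-0.11,-0.05,-0.2],[0,0,0],0.6],
  [[-0.15,-0.07,-0.2],[0,0,0],0.6],
  [[-0.19,-0.09,-0.2],[0,0,0],0.6],
  [[-0.23,-0.11,-0.2],[0,0,0],0.6],
  [[-0.23,-0.11,-0.2],[0,0,0],0.6],
])

```text
time: 18.25
tool_pos: [465.8, -25.7, 227.6]
orientation: [2.132, 2.307, 0.003]
wrist_force: [0.6, 1.0, 0.3]
width: 0.602
```

Run:
```python
from h import *
o=st()
Rz=Rn.from_euler('z',-MY,degrees=True)
for n,roi in (("top",(200,145,275,235)),("scene",(345,165,445,240))):
    p=imaging.grab_frame(n); cv2.imwrite(f"pics/{n}7.png",p["color"])
    m=mask(p,(20,120,60),(35,255,255),roi); v,u=np.nonzero(m)
    X=back(p,np.c_[u,v],21); r=cv2.minAreaRect(X[:,:2].astype(np.float32)); Z=zpts(p,np.c_[u,v])
    print(n,len(u),r,"offset in mat",Rz.apply(np.r_[r[0],0]-MO).round(1),"z",np.percentile(Z[:,2],[10,50,90]).round(1))
    m=mask(p,(0,130,60),(8,255,255),roi); v,u=np.nonzero(m); print("tab",u.mean(),v.mean(),Rz.apply(back(p,[u.mean(),v.mean()],38)[0]-MO).round(1))
    l,t,rr,b=roi; cv2.imwrite(f"pics/{n}7c.png",cv2.resize(p["color"][t-10:b+10,l-10:rr+10],None,fx=5,fy=5,interpolation=cv2.INTER_CUBIC))
```

```text
t 18.25 gap 55.41 F(box axes) [0.81 0.83 0.35] M [-0.09  0.04 -0.03]
tcp in box [  7.06 193.19 227.6 ] tilt/rel rot [-0.08  0.05  9.6 ]
top 1457 ((508.396484375, 213.44839477539062), (148.20703125, 105.43852233886719), 5.039494037628174) offset in mat [-3.2 -1.3  0. ] z [16.  21.7 24.9]
tab 233.125 168.41666666666666 [59.2 -3.8 38. ]
scene 662 ((492.3227233886719, 281.62835693359375), (150.53880310058594, 258.8594970703125), 15.03377914428711) offset in mat [-13.2  68.1   0. ] z [20.2 23.6 30.3]
tab 408.54716981132077 208.16981132075472 [ 75.7 -15.6  38. ]
```

View pics/top7.png

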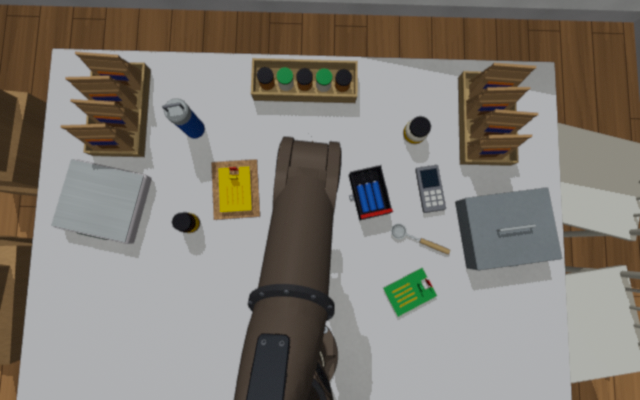

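View pics/scene7c.png

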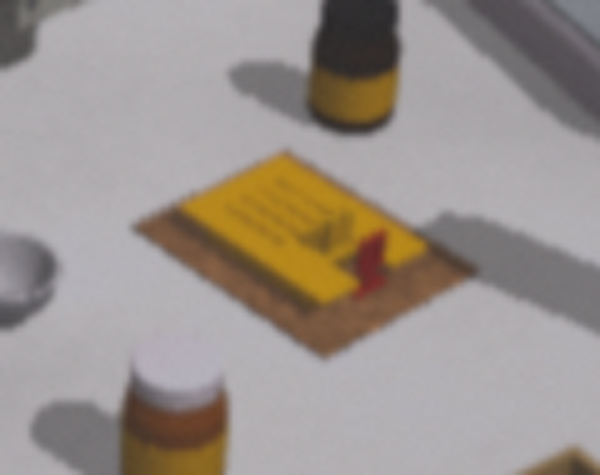

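The cover lies upright and flat on the mat at (235,189) in the top view. Its origin is about 1–2 mm from the mat centre, and everything else is where it was. Handing in.

```bash
python3 -c "
from workcell import bot
print(bot.hand_in(), bot.get_obs()['time'])"
```

```text
the job is handed in; nothing more can be done
the job is handed in; nothing more can be done
```

The cover is off the battery box and lying right way up in the middle of the cork mat, released, and the job is handed in at about 18.5 s on the robot's clock.

**How it came off:** I squeezed the tab against the rib in steps. It stayed locked at about 4, 5.5 and 7 mm, with at most about 12 N at the wrist, and lifted freely at about 8.4 mm. I then tilted that end to 0.17 rad with the tab held in and drew the cover about 13 mm out from under the lip. I lifted it clear, carried it level and lowered it until it touched the mat. At touchdown I pressed down with about 10 N, then eased that off and opened the fingers gradually so the tab's spring would not shift the cover.

**Last checks:**
- **Position:** the top camera puts the cover's origin about 2 mm from the mat centre, aligned with the mat and with the plate at the expected height.
- **Surroundings:** by eye in the top view, the other things that show, including the green look-alike, are where they were. The arm hid the bowl and the honey jar there, but both stand upright in the scene camera's close-up. The arm was well clear of everything and touching nothing.
- **Failed check:** the automatic cover outline from the scene camera was unusable, because the yellow jar label got into its mask. The scene picture itself shows the cover flat and upright on the mat.

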